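# Park the dough sheeter's hidden counterweight at the bottom

### The arm

A 6-joint arm with a two-finger parallel gripper is mounted at the origin on the work surface. World frame = base frame: x ahead of the robot, y to its left, z up, the work surface at z = 0. Lengths are in m, angles in rad, forces in N, time in s.
With the tool pointing down it reaches from about 0.3 to 0.875 m from the base axis. Payload 6.4 kg.
Tool frame: the origin (TCP) lies on the centre line of the jaws, within the pads' length; the fingertips stand ctrl.nose_length ahead of it and the grasp point (between the pads) lies 6 mm ahead of it (ctrl.nose_length is the distance from the TCP to the fingertips, in m); x points along the fingers, y is the direction in which the jaws open and shut, and the axes are right-handed (so a half turn about x gives the same grasp; the last joint's range is limited). The gripper opens to 85 mm and grips with 20 to 120 N. Pads are 22 mm wide; open, the fingers measure 114 mm over their backs; the gripper's body (76 mm by 85 mm) begins 54 mm behind the grasp point. The pads swing forward as they close: fully open they stand 13 mm farther back than shut.
Start: joints at [-1.365, 0.181, 1.607, -0, 1.354, -0.206], TCP at [0.23, -0.527, 0.256] pointing down, gripper open.
Joint ranges: [-2.99, 2.99], [-0.89, 2.07], [0.3, 2.58], [-1.14, 4.28], [0, 2.63], [-3.12, 3.12]. Speed limits (rad/s): [2.57, 2.57, 3.01, 3.14, 3.14, 3.14].

### API

Orientations are given as a unit quaternion [w, x, y, z].
In Python, from bench import telemetry, cams, workorder, spotter, ctrl gives the robot as it stands. The module is installed in compiled form; this text tells all that it offers.
- The arm moves only by the tool servo_tool, never from a script. Its argument "targets" is one flat list of numbers, 4 for each row, row after row: the shift along the tool's x, y, z in mm, then the turn about the tool's x in rad. A call has exactly 5 rows; each row shifts and turns the commanded pose from where the row before left it, along the tool's axes as they then stand; what a row does not reach is not made up. A row lasts 1/10 s, in which the tool goes at most 50 mm and 8.59 degrees, less where a joint would pass 70% of its speed; a pose out of reach is approached as far as the arm can. A call is refused whole if a number of a shift passes 50 or a number of a turn 0.15, either way. A call with a gripper value outside its range is refused whole. "fingers" is the finger opening in mm, from 0 to 85.4, set as the call begins (left out, the last holds). The fingers move at their own pace and stop on an object; the grip force is fixed at half the most. Time passes only in rows, so rows that do not move let the fingers close, or fill a call up. It gives the time, the measured TCP pose, the force and the opening at its end, in the units of the state.
- telemetry.get_obs(): the state, without advancing time (a new reading comes with each control period).
- cams.camera(name): name is "side" or "top" or "wrist"; returns (picture, depth): 480x640x3 uint8, blue, green, red; 480x640 float32, m along the optical axis (not along the pixel's ray), 0 where there is no reading.
- cams.camera_params(name): a dict with "intrinsics" (3x3 intrinsics, pixels), "R" (3x3) and "t" (3): a world point X has camera coordinates R X + t; the wrist camera has in their place "mount" (4x4, takes a point from camera to tool coordinates, whose origin is the TCP and whose axes are the tool frame's). Camera axes: x right, y down, z forward; pixel columns grow to the right and rows downward; lengths in m; the calibration is good to about 2 mm. A picture is of the moment at which its call begins: read the wrist's pose just before it. camera_params takes no time and is no camera call.
- workorder.hand_in(): hands the job in, once; it reports no verdict.
Trained networks look in the newest picture that a camera, given by its name, has taken for a name from the list of things; names that differ only in an ending like _2 or _b are one class to them, and where a whole thing is asked for, a point or a joint stands for the part that bears it (a point fixed in the world has none). Each returns a list of dicts, best first, with "score" (0 to 1); they miss things now and then, are a little off and sometimes report something else, mostly with a low value. They report only what shows in the picture. A call takes as long as a camera call.
- spotter.search_frame(camera, thing): "pixel" ([column, row] in pixels, amid what is visible of it).
The state is a dict: "time_s": time; "q": joint angles; "dq": joint speeds; "joint_efforts": joint torques, N m; "eef_pos": TCP position; "eef_rot": TCP orientation; "wrist_force": force on the tool from outside, world axes, zero at the start; "torque": the same for the moment, N m; "opening": opening from 0.0 (shut) to 1.0 (fully open).
Only numpy, scipy, OpenCV 4.12 (cv2) and the standard library are available. Lean on these libraries where they do the work, as an engineer would, in place of code of your own. Each camera call takes 0.05 s, during which the arm holds its last target.

### The job

The dough sheeter's counterweight is hidden behind its round cover and has to hang at the bottom before the cover comes off. Take the black crank grip with a light grip of about 30 N (60 N would crack it), wind the crank slowly through at least one whole turn to feel where the weight lifts and where it drops, then bring the heavy side straight down and finish there still holding the grip, without letting go. Leave the other things on the table alone.

Things in the scene. Friction and masses are not known exactly. Their poses are not given: they have to be found in the camera images.
- sheeter: Aluminium hand-cranked dough roller, bolted down, 235 mm high; origin on the table, 150 mm under axle; z up, y along the axle. It reaches from 79 to 345 mm along +y, 190 mm wide. Its round cover (172 mm across, around the axle, from y = 83 mm) hides a weighted rotor: where the weight stands relative to the crank cannot be seen and differs every time.
- axle (a point): Point on the crank's level axle line, 150 mm above the table, fixed: centre of the circle (radius 65 mm) on which the middle of the grip runs. y axis: along the axle, from the grip's side into the machine; z axis up.
- crank: Steel crank: bar 130 x 22 x 10 mm, 65 to 79 mm along +y of its origin, which is at axle. z axis: from axle to grip; y as the axle's. A round tail balances the grip: only the hidden weight is off centre. Turns endlessly, stays where left: drag about 7 N at the grip, plus 4 to 7 N where the weight rises level with the axle, minus as much where it sinks level; drag alone at bottom and top.
- grip_mid (a point): Middle of the black crank grip, where to take it: cylinder 24 mm thick, level, parallel to the axle, 65 mm from it, from 60 mm towards the bar to 38 mm the other way, ending in a 32 mm flange. It spins freely on its pin, so a gripper may keep pointing down all round, fingers either side of the grip (closing level, across the axle). Axes as crank.

How it is judged:
By the outcome, as a careful person would: the job done as asked, in the order asked, and still so for the second after the job is handed in, while the arm keeps its last pose, push and grip.
It also fails if it takes over 72 s, if anything falls off the work surface, if the arm or the gripper's body presses on something with over 40 N, if the wrist force passes 120 N, or if a joint passes its speed limit or range.

## Working session

There is one attempt and no reset: what is moved stays moved. The work goes in short steps, Python scripts to look and compute and a tool call to move; the robot and the scene stay as the last step left them, time stands still between calls to the robot, and variables do not carry over. Pictures are saved under pics/ and viewed, and the job is handed in when it is done.

Besides the shell and the picture viewer there is one more tool, called after "Request:" as name(argument=value, ...) on one line, values as JSON. servo_tool: Moves the arm, as the interface text tells. Its arguments: {"type":"object","properties":{"targets":{"type":"array","items":{"type":"number"}},"fingers":{"type":"number"}},"required":["targets"]}

```bash
mkdir -p pics
cat > h.py <<'E'
import numpy as np, cv2
from bench import telemetry, cams, workorder, spotter, ctrl
from scipy.spatial.transform import Rotation as R
np.set_printoptions(precision=4,suppress=True)
def obs():
    return telemetry.get_obs()
def Rt(o):
    q=o['eef_rot']; return R.from_quat([q[1],q[2],q[3],q[0]]).as_matrix(), np.array(o['eef_pos'])
def deproj(name,px,z):
    p=cams.camera_params(name); K=np.array(p['intrinsics'])
    c=np.linalg.inv(K)@np.array([px[0],px[1],1])*z
    return np.array(p['R']).T@(c-np.array(p['t']))
def st():
    o=obs(); M,p=Rt(o)
    print('t',o['time_s'],'p',p,'F',np.array(o['wrist_force']),'op',o['opening'],'q',np.array(o['q'])); print(M)
E
python3 - <<'E'
from h import *
st(); print(ctrl.nose_length)
for n in ['side','top']:
    im,d=cams.camera(n); cv2.imwrite(f'pics/{n}0.png',im); np.save(f'{n}_d.npy',d)
    for th in ['grip_mid','crank','sheeter']:
        r=spotter.search_frame(n,th)[:3]
        for k in r:
            u,v=map(int,k['pixel']); z=d[v,u]
            print(n,th,k['pixel'],k['score'],z,deproj(n,k['pixel'],z))
E
```

```text
t 0.0 p [ 0.2301 -0.5264  0.2554] F [ 0.8269 -0.0092  0.6626] op 1.004134073977191 q [-1.3653  0.1815  1.608   0.      1.3538 -0.2063]
[[-0.0003  0.4002 -0.9164]
 [ 0.0018 -0.9164 -0.4002]
 [-1.     -0.0017 -0.0004]]
0.025
side grip_mid [413.0, 209.5] 0.91 0.5568172 [ 0.5546 -0.1506  0.2259]
side crank [411.1, 208.8] 0.78 0.5599028 [ 0.5565 -0.1495  0.2233]
side crank [240.2, 216.7] 0.22 0.5732174 [0.5734 0.0141 0.209 ]
side sheeter [242.4, 216.5] 0.98 0.57304275 [0.5733 0.0119 0.2093]
top grip_mid [397.5, 243.0] 0.86 0.5797814 [ 0.5567 -0.152   0.2256]
top crank [397.7, 242.7] 0.67 0.580847 [ 0.5572 -0.1523  0.2246]
top sheeter [259.2, 221.1] 0.73 0.6100132 [0.5859 0.0033 0.2073]
```

View pics/side0.png

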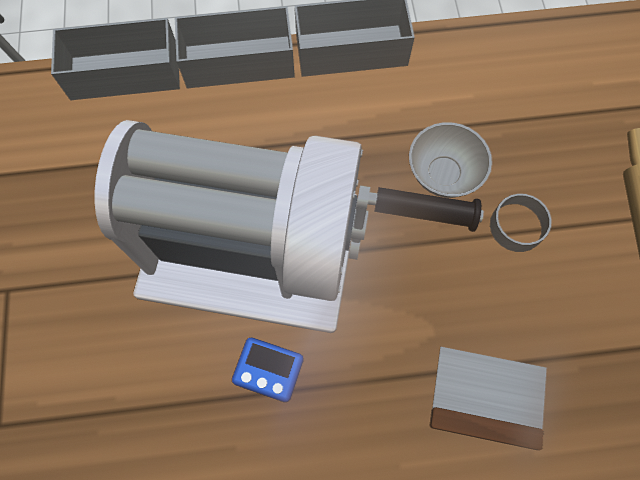

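View pics/top0.png

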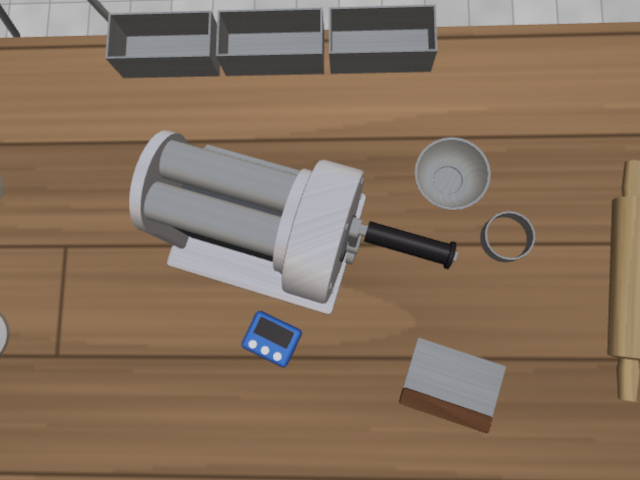

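The side view shows the sheeter, its grip running from (375,200) to (478,215) and the grip near the top of its circle. The top view shows the grip from (365,232) to (452,256). A bowl at (452,175) and a ring at (508,236) lie near it. Next I measure the axle line and the obstacle heights.

Run:
```python
from h import *
print([a for a in dir(ctrl) if a[0]!='_'])
for n in ['side','top']:
    im=cv2.imread(f'pics/{n}0.png'); d=np.load(f'{n}_d.npy')
    p=cams.camera_params(n);K=np.array(p['intrinsics']);
    v,u=np.mgrid[:480,:640]; c=np.stack([(u-K[0,2])/K[0,0]*d,(v-K[1,2])/K[1,1]*d,d],-1)
    W=(c-np.array(p['t']))@np.array(p['R']); np.save(n+'_W.npy',W)
    print(n,'cam at',-np.array(p['R']).T@np.array(p['t']))
    m=(im.max(-1)<75)&(W[...,2]>0.17)&(W[...,1]<-0.08)&(d>0)
    nl,lab,stt,_=cv2.connectedComponentsWithStats(m.astype(np.uint8)); k=1+stt[1:,4].argmax(); m=lab==k
    P=W[m]; print('grip n',len(P), stt[k])
    mu=P.mean(0); w,V=np.linalg.eigh(np.cov((P-mu).T)); a=V[:,2]*np.sign(V[1,2]); s=(P-mu)@a
    print('axis',a,'mean',mu,'s range',np.percentile(s,[0.5,99.5]), 'ends',mu+a*s.min(),mu+a*s.max(),'max z',np.percentile(P[:,2],99))
    # cylinder fit r=12
    from scipy.optimize import least_squares
    Q=P[(s>np.percentile(s,20))]  # away from flange
    def f(x):
        ax=np.array([x[0],1,x[1]]);ax/=np.linalg.norm(ax)
        D=Q-np.array([x[2],mu[1],x[3]]); return np.linalg.norm(D-np.outer(D@ax,ax),axis=1)-0.012
    r=least_squares(f,[a[0]/a[1],a[2]/a[1],mu[0],mu[2]-.012],loss='soft_l1',f_scale=.001)
    print('fit',r.x,'y0',mu[1],'rms',np.sqrt(np.mean(r.fun**2)))
    # neighbours
    X=W[(d>0)]
    for nm,lo,hi in [('bowl',(0.55,-.32),(.72,-.14)),('box',(.33,-.3),(.5,-.12))]:
        b=X[(X[:,0]>lo[0])&(X[:,0]<hi[0])&(X[:,1]>lo[1])&(X[:,1]<hi[1])&(X[:,2]>.015)&(X[:,2]<.12)]
        if len(b): print(nm,b.min(0),b.max(0),np.percentile(b[:,2],[50,98]))
```

```text
['MotionError', 'nose_length']
side cam at [ 0.3579 -0.0391  0.7431]
grip n 1603 [ 392  190   89   42 1603]
axis [ 0.2968  0.9542 -0.0373] mean [ 0.5506 -0.1807  0.2243] s range [-0.0318  0.0452] ends [ 0.5405 -0.2133  0.2256] [ 0.5661 -0.1309  0.2223] max z 0.2316384916068259
fit [ 0.3004 -0.0023  0.5551  0.2159] y0 -0.1806531976037172 rms 0.0007246429852779555
bowl [ 0.5649 -0.3199  0.015 ] [ 0.72   -0.1953  0.0493] [0.0288 0.047 ]
box [ 0.33  -0.297  0.015] [ 0.3826 -0.17    0.0213] [0.017  0.0193]
top cam at [ 0.4667 -0.0981  0.8017]
grip n 1889 [ 364  222   92   47 1889]
axis [ 0.2896  0.957  -0.0143] mean [ 0.5562 -0.1656  0.2242] s range [-0.0471  0.0488] ends [ 0.542  -0.2126  0.2249] [ 0.5706 -0.1182  0.2235] max z 0.23022600151988676
fit [ 0.3007 -0.0031  0.5578  0.2146] y0 -0.16557362875911502 rms 0.0008354627974517619
bowl [ 0.5634 -0.32    0.015 ] [ 0.72   -0.1949  0.0479] [0.0285 0.046 ]
box [ 0.33  -0.295  0.015] [ 0.3809 -0.1704  0.0198] [0.0162 0.0186]
```

Run:
```python
from h import *
from scipy.optimize import least_squares
a=np.array([0.2878,0.9577,0]); e=np.array([.9577,-.2878,0]); G=np.array([.5555,-.176,.15])
for n in ['side','top']:
    W=np.load(n+'_W.npy').reshape(-1,3); D=W-G
    X,Y,Z=D@e,D@a,D[:,2]
    m=(Y>.088)&(Y<.12)&(abs(X)<.11)&(Z>-.03)&(Z<.1)
    f=lambda p,m:np.hypot(X[m]-p[0],Z[m]-p[1])-.086
    r=least_squares(f,[0,0],args=(m,),loss='soft_l1',f_scale=.001)
    print(n,m.sum(),'axle X offset, Z offset',r.x,'med res',np.median(abs(r.fun)))
    # crank bar: points Y 63-79
    b=(Y>.066)&(Y<.078)&(abs(X)<.09)&(abs(Z)<.09); print('bar X',np.percentile(X[b],[1,25,50,75,99]),'Z',np.percentile(Z[b],[1,50,99]))
    for y0 in np.arange(.06,.13,.005):
        k=(Y>y0)&(Y<y0+.005)&(abs(X)<.1)&(Z>.0); print(round(y0,3),k.sum(), Z[k].max() if k.any() else '')
```

```text
side 5348 axle X offset, Z offset [-0.0026  0.0005] med res 0.0005062347949999352
bar X [-0.0271 -0.0164 -0.0114 -0.0068  0.0088] Z [-0.0432  0.0317  0.0778]
0.06 68 0.07335664989853216
0.065 224 0.07867636143129034
0.07 265 0.07850522086995584
0.075 243 0.07839128988117122
0.08 652 0.08684487824191794
0.085 834 0.08805727197587465
0.09 832 0.08836841420348066
0.095 825 0.08865689744799937
0.1 826 0.0901800164873367
0.105 823 0.08864523033069144
0.11 823 0.0886919283915456
0.115 822 0.08935917988414677
0.12 822 0.08813852936572047
0.125 817 0.08875911158459349
0.13 806 0.08835183270107211
top 3986 axle X offset, Z offset [-0.0043 -0.0009] med res 0.0005524697953690691
bar X [-0.0285 -0.0175 -0.0117 -0.0031  0.0085] Z [-0.0435  0.0457  0.0766]
0.06 51 0.07730134344878364
0.065 152 0.07687519492682804
0.07 156 0.07734830268183743
0.075 136 0.076902475073929
0.08 721 0.08499637339358945
0.085 633 0.08702053661779768
0.09 626 0.08732506968468673
0.095 624 0.08718717274469812
0.1 617 0.08724595161679066
0.105 626 0.08786003307601753
0.11 620 0.08730664430276355
0.115 616 0.08680803210424154
0.12 611 0.0877863469257901
0.125 611 0.08754093761884488
0.13 612 0.08758717210984301
```

```bash
cat >> h.py <<'E'
import json,os
A=np.array([0.2878,0.9577,0]); E_=np.array([.9577,-.2878,0]); AX=np.array([.5521,-.175,.15])
def roll(M,p,rows):
    for r in np.reshape(rows,(-1,4)):
        p=p+M@(np.array(r[:3])/1000); M=M@R.from_rotvec([r[3],0,0]).as_matrix()
    return M,p
def plan(M,p,tgt,turn,n,dec=0):
    rows=[]
    p0=p
    for i in range(n):
        w=p0+(tgt-p0)*(i+1)/n
        d=np.round(M.T@(w-p)*1000,dec); t=round(turn/n,4)
        rows+=list(d)+[t]; M,p=roll(M,p,rows[-4:])
    return rows,M,p
E
python3 - <<'E'
from h import *
o=obs();M,p=Rt(o)
T=AX+E_*.0035; T[2]=.30
y=M[:,1]; ang=np.arctan2(*(E_[[1,0]]))-np.arctan2(y[1],y[0]); print('yaw',ang,T)
rows,M2,p2=plan(M,p,T,-ang,15)
for i in range(0,60,20): print([float(x) for x in rows[i:i+20]])
print(p2,M2)
E
```

```text
yaw 0.8670286133570873 [ 0.5555 -0.176   0.3   ]
[-3.0, -13.0, -29.0, -0.0578, -3.0, -11.0, -30.0, -0.0578, -3.0, -9.0, -31.0, -0.0578, -3.0, -8.0, -31.0, -0.0578, -3.0, -5.0, -31.0, -0.0578]
[-3.0, -4.0, -32.0, -0.0578, -2.0, -2.0, -32.0, -0.0578, -3.0, -1.0, -31.0, -0.0578, -3.0, 2.0, -32.0, -0.0578, -3.0, 4.0, -32.0, -0.0578]
[-3.0, 5.0, -31.0, -0.0578, -3.0, 7.0, -32.0, -0.0578, -3.0, 9.0, -30.0, -0.0578, -3.0, 11.0, -30.0, -0.0578, -3.0, 12.0, -30.0, -0.0578]
[ 0.5557 -0.1758  0.3002] [[-0.0001  0.9577 -0.2878]
 [ 0.0003 -0.2878 -0.9577]
 [-1.     -0.0002 -0.0003]]
```

Request:
servo_tool(targets=[-3, -13, -29, -0.058, -3, -11, -30, -0.058, -3, -9, -31, -0.058, -3, -8, -31, -0.058, -3, -5, -31, -0.058])

```text
time_s: 0.9
eef_pos: [0.3394, -0.4092, 0.2715]
eef_rot: [0.244, 0.664, 0.244, -0.664]
wrist_force: [0.2, -0.5, -0.1]
opening: 0.998
```

Request:
servo_tool(targets=[-3, -4, -32, -0.058, -2, -2, -32, -0.058, -3, -1, -31, -0.058, -3, 2, -32, -0.058, -3, 4, -32, -0.058])

```text
time_s: 1.4
eef_pos: [0.448, -0.292, 0.2856]
eef_rot: [0.337, 0.622, 0.337, -0.621]
wrist_force: [0.4, -0.2, -0.0]
opening: 1.0
```

Request:
servo_tool(targets=[-3, 5, -31, -0.058, -3, 7, -32, -0.058, -3, 9, -30, -0.058, -3, 11, -30, -0.058, -3, 12, -30, -0.055])

```text
time_s: 1.9
eef_pos: [0.556, -0.1744, 0.3005]
eef_rot: [0.423, 0.567, 0.422, -0.567]
wrist_force: [-0.7, -0.4, -0.2]
opening: 1.002
```

Run:
```python
from h import *
st(); o=obs(); M,p=Rt(o)
im,d=cams.camera('wrist'); cv2.imwrite('pics/w1.png',im)
c=cams.camera_params('wrist'); K=np.array(c['intrinsics']); T=np.array(c['mount'])
v,u=np.mgrid[:480,:640]; P=np.stack([(u-K[0,2])/K[0,0]*d,(v-K[1,2])/K[1,1]*d,d],-1).reshape(-1,3)
W=(P@T[:3,:3].T+T[:3,3])@M.T+p; Wi=W.reshape(480,640,3)
D=W-AX; X,Y,Z=D@E_,D@A,D[:,2]; g=im.reshape(-1,3).max(1)<80
m=g&(d.ravel()>0)&(Z>.04)&(Z<.1)&(abs(X)<.05)&(Y<.06)&(Y>-.06)
print(m.sum())
from scipy.optimize import least_squares
r=least_squares(lambda q:np.hypot(X[m]-q[0]-q[2]*Y[m],Z[m]-q[1])-.012,[0,.065,0],loss='soft_l1',f_scale=.001); print('grip X,Z,slope rel axle',r.x, 'Yrange',np.percentile(Y[m],[0,1,99,100]))
mc=(Y>.088)&(Y<.12)&(abs(X)<.11)&(Z>-.0)&(Z<.1)&(d.ravel()>0)
if mc.sum()>200:
    r=least_squares(lambda q:np.hypot(X[mc]-q[0],Z[mc]-q[1])-.086,[0,0],loss='soft_l1',f_scale=.001); print('cover',mc.sum(),r.x)
print(spotter.search_frame('wrist','grip_mid')[:2])
```

```text
t 1.9 p [ 0.556  -0.1744  0.3005] F [-0.7315 -0.4129 -0.246 ] op 1.0017553263893206 q [-0.5075  0.1639  1.5366 -0.0001  1.4408 -0.2178]
[[ 0.0002  0.9583 -0.2857]
 [-0.0002 -0.2857 -0.9583]
 [-1.      0.0003  0.0001]]
7356
grip X,Z,slope rel axle [ 0.0045  0.0649 -0.0022] Yrange [-0.0347 -0.0316  0.0591  0.06  ]
cover 22716 [ 0.0007 -0.0004]
[{'pixel': [323.6, 224.9], 'score': 0.69}]
```

View pics/w1.png

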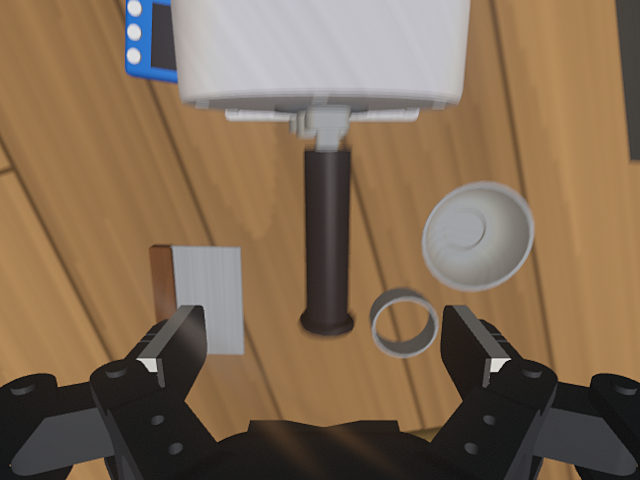

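The wrist view shows the grip centred between the open fingers, from (328,150) to (328,330), and the bowl and ring are clear. I descend now and half close the fingers, which also calibrates the opening reading.

Request:
servo_tool(targets=[16, 0, 0, 0, 16, 0, 0, 0, 16, 0, 0, 0, 16, 0, 0, 0, 16, 0, 0, 0], fingers=36)

```text
time_s: 2.5
eef_pos: [0.5547, -0.176, 0.2196]
eef_rot: [-0.422, -0.568, -0.422, 0.568]
wrist_force: [0.5, -0.2, -0.7]
opening: 0.424
```

Request:
servo_tool(targets=[0, 0, 0, 0, 0, 0, 0, 0, 0, 0, 0, 0, 0, 0, 0, 0, 0, 0, 0, 0], fingers=30)

```text
time_s: 3.0
eef_pos: [0.5554, -0.1756, 0.2211]
eef_rot: [0.422, 0.568, 0.422, -0.567]
wrist_force: [-0.8, -0.1, 0.4]
opening: 0.355
```

Request:
servo_tool(targets=[0, 0, 0, 0, 0, 0, 0, 0, 0, 0, 0, 0, 0, 0, 0, 0, 0, 0, 0, 0], fingers=24.5)

```text
time_s: 3.5
eef_pos: [0.5562, -0.1758, 0.221]
eef_rot: [0.423, 0.568, 0.421, -0.567]
wrist_force: [5.5, -0.8, 0.2]
opening: 0.287
```

Run:
```python
from h import *
st();
```

```text
t 3.5 p [ 0.5562 -0.1758  0.221 ] F [ 5.5036 -0.8348  0.1877] op 0.28678261025308605 q [-0.5097  0.2302  1.6223  0.0004  1.2863 -0.2177]
[[ 0.0026  0.9577 -0.2879]
 [-0.0011 -0.2879 -0.9577]
 [-1.      0.0028  0.0003]]
```

Request:
servo_tool(targets=[0, 0, 0, 0, 0, 0, 0, 0, 0, 0, 0, 0, 0, 0, 0, 0, 0, 0, 0, 0], fingers=23.5)

```text
time_s: 4.0
eef_pos: [0.5565, -0.1759, 0.221]
eef_rot: [0.423, 0.568, 0.421, -0.567]
wrist_force: [7.5, -1.7, 0.3]
opening: 0.274
```

Run:
```python
from h import *
st();
```

```text
t 4.0 p [ 0.5565 -0.1759  0.221 ] F [ 7.4732 -1.731   0.2788] op 0.27419006466559204 q [-0.5096  0.2303  1.622   0.0005  1.2857 -0.2178]
[[ 0.0034  0.9577 -0.2879]
 [-0.0013 -0.2879 -0.9577]
 [-1.      0.0036  0.0003]]
```

Request:
servo_tool(targets=[0, 0.7, 0, 0, 0, 0, 0, 0, 0, 0, 0, 0, 0, 0, 0, 0, 0, 0, 0, 0], fingers=23)

```text
time_s: 4.5
eef_pos: [0.5565, -0.1759, 0.221]
eef_rot: [0.423, 0.568, 0.421, -0.567]
wrist_force: [5.5, -0.3, 3.6]
opening: 0.275
```

Request:
servo_tool(targets=[0, 0, 0, 0, 0, 0, 0, 0, 0, 0, 0, 0, 0, 0, 0, 0, 0, 0, 0, 0], fingers=22.5)

```text
time_s: 5.0
eef_pos: [0.5565, -0.1759, 0.2211]
eef_rot: [0.423, 0.568, 0.421, -0.567]
wrist_force: [5.1, -0.9, 4.2]
opening: 0.273
```

Request:
servo_tool(targets=[0, 0, 1.5, 0, 0, 0, 1.5, 0, 0, 0, 1.5, 0, 0, 0, 1.5, 0, 0, 0, 0, 0])

```text
time_s: 5.5
eef_pos: [0.5563, -0.1764, 0.221]
eef_rot: [0.421, 0.57, 0.424, -0.564]
wrist_force: [12.0, 16.5, 6.0]
opening: 0.271
```

Request:
servo_tool(targets=[0, 0, 0, 0, 0, 0, 0, 0, 0, 0, 0, 0, 0, 0, 0, 0, 0, 0, 0, 0])

```text
time_s: 6.0
eef_pos: [0.5563, -0.1764, 0.221]
eef_rot: [0.421, 0.57, 0.424, -0.564]
wrist_force: [11.7, 17.7, 6.5]
opening: 0.277
```

Request:
servo_tool(targets=[0, 0, 1.5, 0, 0, 0, 1.5, 0, 0, 0, 1.5, 0, 0, 0, 1.5, 0, 0, 0, 0, 0])

```text
time_s: 6.5
eef_pos: [0.5557, -0.1785, 0.2208]
eef_rot: [0.42, 0.571, 0.425, -0.562]
wrist_force: [17.7, 31.2, 7.3]
opening: 0.27
```

Request:
servo_tool(targets=[0, 0, 1, 0, 0, 0, 1, 0, 0, 0, 1, 0, 0, 0, 1, 0, 0, 0, 0, 0])

```text
time_s: 7.0
eef_pos: [0.5549, -0.1809, 0.2205]
eef_rot: [0.42, 0.572, 0.426, -0.561]
wrist_force: [20.2, 35.8, 4.8]
opening: 0.272
```

Request:
servo_tool(targets=[0, 0, 0, 0, 0, 0, 0, 0, 0, 0, 0, 0, 0, 0, 0, 0, 0, 0, 0, 0], fingers=22.9)

```text
time_s: 7.5
eef_pos: [0.5549, -0.1809, 0.2205]
eef_rot: [0.42, 0.572, 0.426, -0.561]
wrist_force: [19.8, 35.0, 5.3]
opening: 0.272
```

Request:
servo_tool(targets=[0, 0, 0, 0, 0, 0, 0, 0, 0, 0, 0, 0, 0, 0, 0, 0, 0, 0, 0, 0], fingers=23.2)

```text
time_s: 8.0
eef_pos: [0.5541, -0.1837, 0.2203]
eef_rot: [0.421, 0.571, 0.425, -0.563]
wrist_force: [17.1, 24.1, 3.5]
opening: 0.27
```

Request:
servo_tool(targets=[0, 0, -3, 0, 0, 0, -3, 0, 0, 0, -3, 0, 0, 0, -3, 0, 0, 0, -3, 0], fingers=23.2)

```text
time_s: 8.5
eef_pos: [0.5547, -0.1821, 0.2204]
eef_rot: [-0.424, -0.565, -0.419, 0.57]
wrist_force: [-1.0, -22.1, -2.2]
opening: 0.273
```

Request:
servo_tool(targets=[0, 0, -1, 0, 0, 0, -1, 0, 0, 0, -1, 0, 0, 0, -1, 0, 0, 0, 0, 0])

```text
time_s: 9.0
eef_pos: [0.5553, -0.1799, 0.2205]
eef_rot: [-0.424, -0.565, -0.418, 0.571]
wrist_force: [-2.9, -26.6, -1.6]
opening: 0.272
```

Request:
servo_tool(targets=[0, 0, -1, 0, 0, 0, -1, 0, 0, 0, -1, 0, 0, 0, -1, 0, 0, 0, 0, 0], fingers=23.0)

```text
time_s: 9.5
eef_pos: [0.5563, -0.1768, 0.2207]
eef_rot: [-0.424, -0.565, -0.418, 0.572]
wrist_force: [-3.5, -29.5, -1.4]
opening: 0.275
```

Request:
servo_tool(targets=[0, 0, -1, 0, 0, 0, -1, 0, 0, 0, -1, 0, 0, 0, -1, 0, 0, 0, 0, 0])

```text
time_s: 10.0
eef_pos: [0.5575, -0.1729, 0.2208]
eef_rot: [-0.424, -0.565, -0.418, 0.572]
wrist_force: [-4.2, -29.0, -0.5]
opening: 0.274
```

Axial slip tests at several commanded openings gave a slip force that grows about 20 N per mm of command below 24.45 mm. So the grip force follows the commanded opening, well below its cap. I keep a light 22.8 mm, release the axial load and wind.

```bash
cat > rows.py <<'E'
import numpy as np,sys
f0,step,n=map(float,sys.argv[1:4]); n=int(n)
ph=np.radians(f0+step*np.arange(n+1)); e=65*np.sin(ph); d=-65*np.cos(ph)
E=np.round(e-e[0],1); D=np.round(d-d[0],1)
for i in range(0,n,5):
    print(round(f0+step*(i+5),1),[round(float(v),1) for j in range(i,min(n,i+5)) for v in (D[j+1]-D[j],E[j+1]-E[j],0,0)])
E
python3 rows.py 4 3.6 110
```

```text
22.0 [0.4, 4.1, 0.0, 0.0, 0.7, 4.0, 0.0, 0.0, 0.9, 4.0, 0.0, 0.0, 1.2, 3.9, 0.0, 0.0, 1.4, 3.8, 0.0, 0.0]
40.0 [1.6, 3.8, 0.0, 0.0, 1.9, 3.6, 0.0, 0.0, 2.1, 3.5, 0.0, 0.0, 2.3, 3.3, 0.0, 0.0, 2.5, 3.2, 0.0, 0.0]
58.0 [2.8, 3.1, 0.0, 0.0, 2.9, 2.9, 0.0, 0.0, 3.1, 2.6, 0.0, 0.0, 3.2, 2.5, 0.0, 0.0, 3.4, 2.3, 0.0, 0.0]
76.0 [3.5, 2.0, 0.0, 0.0, 3.7, 1.9, 0.0, 0.0, 3.7, 1.6, 0.0, 0.0, 3.9, 1.3, 0.0, 0.0, 3.9, 1.1, 0.0, 0.0]
94.0 [4.0, 0.9, 0.0, 0.0, 4.0, 0.6, 0.0, 0.0, 4.1, 0.4, 0.0, 0.0, 4.1, 0.1, 0.0, 0.0, 4.1, -0.2, 0.0, 0.0]
112.0 [4.0, -0.4, 0.0, 0.0, 4.1, -0.7, 0.0, 0.0, 3.9, -0.9, 0.0, 0.0, 4.0, -1.2, 0.0, 0.0, 3.8, -1.4, 0.0, 0.0]
130.0 [3.7, -1.6, 0.0, 0.0, 3.7, -1.9, 0.0, 0.0, 3.5, -2.1, 0.0, 0.0, 3.3, -2.3, 0.0, 0.0, 3.2, -2.5, 0.0, 0.0]
148.0 [3.1, -2.8, 0.0, 0.0, 2.8, -2.9, 0.0, 0.0, 2.7, -3.1, 0.0, 0.0, 2.5, -3.2, 0.0, 0.0, 2.3, -3.4, 0.0, 0.0]
166.0 [2.0, -3.5, 0.0, 0.0, 1.8, -3.7, 0.0, 0.0, 1.6, -3.7, 0.0, 0.0, 1.4, -3.9, 0.0, 0.0, 1.1, -3.9, 0.0, 0.0]
184.0 [0.9, -4.0, 0.0, 0.0, 0.6, -4.0, 0.0, 0.0, 0.3, -4.1, 0.0, 0.0, 0.1, -4.1, 0.0, 0.0, -0.1, -4.1, 0.0, 0.0]
202.0 [-
[... 648 characters left out ...]
.9, 1.2, 0.0, 0.0, -3.8, 1.4, 0.0, 0.0]
310.0 [-3.7, 1.6, 0.0, 0.0, -3.7, 1.9, 0.0, 0.0, -3.5, 2.1, 0.0, 0.0, -3.3, 2.3, 0.0, 0.0, -3.2, 2.6, 0.0, 0.0]
328.0 [-3.1, 2.7, 0.0, 0.0, -2.9, 2.9, 0.0, 0.0, -2.6, 3.1, 0.0, 0.0, -2.5, 3.2, 0.0, 0.0, -2.3, 3.4, 0.0, 0.0]
346.0 [-2.0, 3.6, 0.0, 0.0, -1.9, 3.6, 0.0, 0.0, -1.6, 3.8, 0.0, 0.0, -1.3, 3.8, 0.0, 0.0, -1.1, 3.9, 0.0, 0.0]
364.0 [-0.9, 4.0, 0.0, 0.0, -0.6, 4.1, 0.0, 0.0, -0.4, 4.0, 0.0, 0.0, -0.1, 4.1, 0.0, 0.0, 0.2, 4.1, 0.0, 0.0]
382.0 [0.4, 4.1, 0.0, 0.0, 0.7, 4.0, 0.0, 0.0, 0.9, 4.0, 0.0, 0.0, 1.2, 3.9, 0.0, 0.0, 1.4, 3.8, 0.0, 0.0]
400.0 [1.6, 3.8, 0.0, 0.0, 1.9, 3.6, 0.0, 0.0, 2.1, 3.5, 0.0, 0.0, 2.3, 3.3, 0.0, 0.0, 2.5, 3.2, 0.0, 0.0]
```

Request:
servo_tool(targets=[0, 0, 2, 0, 0, 0, 2, 0, 0, 0, 2, 0, 0, 0, 1.5, 0, 0, 0, 0, 0], fingers=22.8)

```text
time_s: 10.5
eef_pos: [0.5572, -0.1736, 0.2208]
eef_rot: [-0.423, -0.568, -0.421, 0.568]
wrist_force: [5.1, -4.8, 1.9]
opening: 0.273
```

Request:
servo_tool(targets=[0.4, 4.1, 0.0, 0.0, 0.7, 4.0, 0.0, 0.0, 0.9, 4.0, 0.0, 0.0, 1.2, 3.9, 0.0, 0.0, 1.4, 3.8, 0.0, 0.0])

```text
time_s: 11.0
eef_pos: [0.5756, -0.1791, 0.2167]
eef_rot: [-0.422, -0.567, -0.421, 0.568]
wrist_force: [-0.7, -2.9, 7.5]
opening: 0.275
```

Request:
servo_tool(targets=[1.6, 3.8, 0.0, 0.0, 1.9, 3.6, 0.0, 0.0, 2.1, 3.5, 0.0, 0.0, 2.3, 3.3, 0.0, 0.0, 2.5, 3.2, 0.0, 0.0])

```text
time_s: 11.5
eef_pos: [0.5928, -0.1843, 0.2066]
eef_rot: [-0.423, -0.567, -0.421, 0.568]
wrist_force: [1.2, -4.1, 7.0]
opening: 0.273
```

Request:
servo_tool(targets=[2.8, 3.1, 0.0, 0.0, 2.9, 2.9, 0.0, 0.0, 3.1, 2.6, 0.0, 0.0, 3.2, 2.5, 0.0, 0.0, 3.4, 2.3, 0.0, 0.0])

```text
time_s: 12.0
eef_pos: [0.6061, -0.1883, 0.1913]
eef_rot: [-0.423, -0.568, -0.421, 0.568]
wrist_force: [1.9, -4.6, 7.5]
opening: 0.271
```

Request:
servo_tool(targets=[3.5, 2.0, 0.0, 0.0, 3.7, 1.9, 0.0, 0.0, 3.7, 1.6, 0.0, 0.0, 3.9, 1.3, 0.0, 0.0, 3.9, 1.1, 0.0, 0.0])

```text
time_s: 12.5
eef_pos: [0.614, -0.1907, 0.1727]
eef_rot: [0.423, 0.568, 0.42, -0.567]
wrist_force: [3.2, -3.8, 5.7]
opening: 0.273
```

Request:
servo_tool(targets=[4.0, 0.9, 0.0, 0.0, 4.0, 0.6, 0.0, 0.0, 4.1, 0.4, 0.0, 0.0, 4.1, 0.1, 0.0, 0.0, 4.1, -0.2, 0.0, 0.0])

```text
time_s: 13.0
eef_pos: [0.616, -0.1913, 0.1525]
eef_rot: [0.424, 0.568, 0.42, -0.567]
wrist_force: [4.8, -4.6, 5.9]
opening: 0.269
```

Request:
servo_tool(targets=[4.0, -0.4, 0.0, 0.0, 4.1, -0.7, 0.0, 0.0, 3.9, -0.9, 0.0, 0.0, 4.0, -1.2, 0.0, 0.0, 3.8, -1.4, 0.0, 0.0])

```text
time_s: 13.5
eef_pos: [0.6121, -0.1901, 0.1329]
eef_rot: [0.424, 0.568, 0.42, -0.567]
wrist_force: [6.9, -4.4, 5.0]
opening: 0.274
```

Request:
servo_tool(targets=[3.7, -1.6, 0.0, 0.0, 3.7, -1.9, 0.0, 0.0, 3.5, -2.1, 0.0, 0.0, 3.3, -2.3, 0.0, 0.0, 3.2, -2.5, 0.0, 0.0])

```text
time_s: 14.0
eef_pos: [0.6027, -0.1873, 0.1156]
eef_rot: [0.424, 0.568, 0.419, -0.567]
wrist_force: [9.0, -5.5, 3.9]
opening: 0.274
```

Request:
servo_tool(targets=[3.1, -2.8, 0.0, 0.0, 2.8, -2.9, 0.0, 0.0, 2.7, -3.1, 0.0, 0.0, 2.5, -3.2, 0.0, 0.0, 2.3, -3.4, 0.0, 0.0])

```text
time_s: 14.5
eef_pos: [0.5883, -0.1829, 0.1018]
eef_rot: [0.425, 0.569, 0.419, -0.566]
wrist_force: [11.9, -6.1, -0.7]
opening: 0.273
```

Request:
servo_tool(targets=[2.0, -3.5, 0.0, 0.0, 1.8, -3.7, 0.0, 0.0, 1.6, -3.7, 0.0, 0.0, 1.4, -3.9, 0.0, 0.0, 1.1, -3.9, 0.0, 0.0])

```text
time_s: 15.0
eef_pos: [0.5698, -0.1774, 0.0931]
eef_rot: [0.424, 0.568, 0.42, -0.567]
wrist_force: [11.5, -7.6, -3.9]
opening: 0.273
```

Request:
servo_tool(targets=[0.9, -4.0, 0.0, 0.0, 0.6, -4.0, 0.0, 0.0, 0.3, -4.1, 0.0, 0.0, 0.1, -4.1, 0.0, 0.0, -0.1, -4.1, 0.0, 0.0])

```text
time_s: 15.5
eef_pos: [0.5499, -0.1714, 0.0911]
eef_rot: [0.424, 0.568, 0.42, -0.567]
wrist_force: [10.7, -6.4, -3.4]
opening: 0.271
```

Request:
servo_tool(targets=[-0.4, -4.0, 0.0, 0.0, -0.7, -4.1, 0.0, 0.0, -0.9, -3.9, 0.0, 0.0, -1.2, -4.0, 0.0, 0.0, -1.4, -3.8, 0.0, 0.0])

```text
time_s: 16.0
eef_pos: [0.5306, -0.1656, 0.0956]
eef_rot: [0.424, 0.568, 0.42, -0.567]
wrist_force: [8.0, -7.4, -5.0]
opening: 0.271
```

Request:
servo_tool(targets=[-1.6, -3.7, 0.0, 0.0, -1.9, -3.6, 0.0, 0.0, -2.1, -3.5, 0.0, 0.0, -2.3, -3.4, 0.0, 0.0, -2.6, -3.2, 0.0, 0.0])

```text
time_s: 16.5
eef_pos: [0.5139, -0.1605, 0.1061]
eef_rot: [0.423, 0.568, 0.42, -0.567]
wrist_force: [9.2, -5.9, -4.5]
opening: 0.273
```

Request:
servo_tool(targets=[-2.7, -3.1, 0.0, 0.0, -2.9, -2.8, 0.0, 0.0, -3.1, -2.7, 0.0, 0.0, -3.2, -2.5, 0.0, 0.0, -3.4, -2.3, 0.0, 0.0])

```text
time_s: 17.0
eef_pos: [0.5011, -0.1567, 0.1214]
eef_rot: [0.423, 0.568, 0.42, -0.567]
wrist_force: [10.1, -7.4, -5.7]
opening: 0.273
```

Request:
servo_tool(targets=[-3.5, -2.0, 0.0, 0.0, -3.7, -1.8, 0.0, 0.0, -3.8, -1.6, 0.0, 0.0, -3.8, -1.4, 0.0, 0.0, -3.9, -1.1, 0.0, 0.0])

```text
time_s: 17.5
eef_pos: [0.4935, -0.1544, 0.1399]
eef_rot: [0.423, 0.568, 0.42, -0.567]
wrist_force: [10.8, -8.1, -5.8]
opening: 0.272
```

Request:
servo_tool(targets=[-4.0, -0.9, 0.0, 0.0, -4.1, -0.6, 0.0, 0.0, -4.0, -0.3, 0.0, 0.0, -4.1, -0.1, 0.0, 0.0, -4.1, 0.1, 0.0, 0.0])

```text
time_s: 18.0
eef_pos: [0.4916, -0.1539, 0.1599]
eef_rot: [0.423, 0.568, 0.42, -0.567]
wrist_force: [11.3, -8.9, -9.3]
opening: 0.269
```

Request:
servo_tool(targets=[-4.1, 0.4, 0.0, 0.0, -4.0, 0.7, 0.0, 0.0, -4.0, 0.9, 0.0, 0.0, -3.9, 1.2, 0.0, 0.0, -3.8, 1.4, 0.0, 0.0])

```text
time_s: 18.5
eef_pos: [0.4955, -0.155, 0.179]
eef_rot: [-0.423, -0.568, -0.421, 0.568]
wrist_force: [10.6, -9.3, -11.9]
opening: 0.271
```

Request:
servo_tool(targets=[-3.7, 1.6, 0.0, 0.0, -3.7, 1.9, 0.0, 0.0, -3.5, 2.1, 0.0, 0.0, -3.3, 2.3, 0.0, 0.0, -3.2, 2.6, 0.0, 0.0])

```text
time_s: 19.0
eef_pos: [0.5042, -0.1575, 0.1952]
eef_rot: [-0.422, -0.567, -0.422, 0.568]
wrist_force: [5.5, -9.1, -13.1]
opening: 0.272
```

Request:
servo_tool(targets=[-3.1, 2.7, 0.0, 0.0, -2.9, 2.9, 0.0, 0.0, -2.6, 3.1, 0.0, 0.0, -2.5, 3.2, 0.0, 0.0, -2.3, 3.4, 0.0, 0.0])

```text
time_s: 19.5
eef_pos: [0.5169, -0.1614, 0.2081]
eef_rot: [-0.42, -0.566, -0.424, 0.569]
wrist_force: [-3.1, -5.4, -5.3]
opening: 0.272
```

Request:
servo_tool(targets=[-2.0, 3.6, 0.0, 0.0, -1.9, 3.6, 0.0, 0.0, -1.6, 3.8, 0.0, 0.0, -1.3, 3.8, 0.0, 0.0, -1.1, 3.9, 0.0, 0.0])

```text
time_s: 20.0
eef_pos: [0.5351, -0.1669, 0.2177]
eef_rot: [-0.42, -0.566, -0.423, 0.569]
wrist_force: [-5.3, -3.4, 5.1]
opening: 0.271
```

Request:
servo_tool(targets=[-0.9, 4.0, 0.0, 0.0, -0.6, 4.1, 0.0, 0.0, -0.4, 4.0, 0.0, 0.0, -0.1, 4.1, 0.0, 0.0, 0.2, 4.1, 0.0, 0.0])

```text
time_s: 20.5
eef_pos: [0.5558, -0.1731, 0.2207]
eef_rot: [-0.422, -0.566, -0.422, 0.569]
wrist_force: [-3.6, -3.9, 7.6]
opening: 0.276
```

Request:
servo_tool(targets=[0.4, 4.1, 0.0, 0.0, 0.7, 4.0, 0.0, 0.0, 0.9, 4.0, 0.0, 0.0, 1.2, 3.9, 0.0, 0.0, 1.4, 3.8, 0.0, 0.0])

```text
time_s: 21.0
eef_pos: [0.5756, -0.1791, 0.2167]
eef_rot: [-0.422, -0.567, -0.421, 0.568]
wrist_force: [-0.4, -3.3, 7.6]
opening: 0.27
```

Request:
servo_tool(targets=[1.6, 3.8, 0.0, 0.0, 1.9, 3.6, 0.0, 0.0, 2.1, 3.5, 0.0, 0.0, 2.3, 3.3, 0.0, 0.0, 2.5, 3.2, 0.0, 0.0])

```text
time_s: 21.5
eef_pos: [0.5928, -0.1843, 0.2066]
eef_rot: [-0.423, -0.567, -0.421, 0.568]
wrist_force: [0.5, -4.2, 7.4]
opening: 0.278
```

```bash
cat > fit.py <<'E'
from h import *
S='''.5756 -.1791 .2167 -.7 -2.9 7.5
.5928 -.1843 .2066 1.2 -4.1 7.0
.6061 -.1883 .1913 1.9 -4.6 7.5
.614 -.1907 .1727 3.2 -3.8 5.7
.616 -.1913 .1525 4.8 -4.6 5.9
.6121 -.1901 .1329 6.9 -4.4 5.0
.6027 -.1873 .1156 9 -5.5 3.9
.5883 -.1829 .1018 11.9 -6.1 -.7
.5698 -.1774 .0931 11.5 -7.6 -3.9
.5499 -.1714 .0911 10.7 -6.4 -3.4
.5306 -.1656 .0956 8 -7.4 -5
.5139 -.1605 .1061 9.2 -5.9 -4.5
.5011 -.1567 .1214 10.1 -7.4 -5.7
.4935 -.1544 .1399 10.8 -8.1 -5.8
.4916 -.1539 .1599 11.3 -8.9 -9.3
.4955 -.155 .179 10.6 -9.3 -11.9
.5042 -.1575 .1952 5.5 -9.1 -13.1
.5169 -.1614 .2081 -3.1 -5.4 -5.3
.5351 -.1669 .2177 -5.3 -3.4 5.1
.5558 -.1731 .2207 -3.6 -3.9 7.6
.5756 -.1791 .2167 -.4 -3.3 7.6
.5928 -.1843 .2066 .5 -4.2 7.4'''
S=np.array([list(map(float,l.split())) for l in S.split('\n')])
from scipy.optimize import least_squares
D=S[:,:3]-AX; X=D@E_; Z=D[:,2]; Y=D@A
c=least_squares(lambda q:np.hypot(X-q[0],Z-q[1])-q[2],[0,.006,.065]); cx,cz,r=c.x
print('circle',c.x,'rms',np.sqrt(np.mean(c.fun**2)),'Y',Y.min(),Y.max())
ph=np.arctan2(X-cx,Z-cz); Fe=S[:,3:]@E_; Fz=S[:,5]
Ft=-(Fe*np.cos(ph)-Fz*np.sin(ph)); Fr=Fe*np.sin(ph)+Fz*np.cos(ph)
B=np.c_[np.ones_like(ph),np.cos(ph),np.sin(ph)]
k,res,_,_=np.linalg.lstsq(B,Ft,rcond=None)
for a in zip(np.degrees(ph)%360,Ft,B@k,Fr): print('%6.1f Ft %6.2f fit %6.2f  Fr %6.2f'%a)
amp=np.hypot(k[1],k[2]); pk=np.degrees(np.arctan2(k[2],k[1]))
print('drag',k[0],'amp',amp,'hardest at phi',pk%360,'rms',np.sqrt(np.mean((Ft-B@k)**2)))
# also with constant bias force in e and z, least squares w/ radial offset: Ft only incl.
E
python3 fit.py
```

```text
circle [0.001  0.0059 0.065 ] rms 7.698932016907919e-05 Y 0.0027789299999999685 0.0029741299999999746
  20.5 Ft   2.47 fit   2.46  Fr   7.08
  38.7 Ft   2.56 fit   2.89  Fr   6.92
  57.0 Ft   4.58 fit   3.75  Fr   6.72
  75.0 Ft   4.43 fit   4.93  Fr   5.49
  93.0 Ft   6.20 fit   6.33  Fr   5.61
 110.7 Ft   7.46 fit   7.79  Fr   5.60
 128.3 Ft   9.38 fit   9.18  Fr   5.59
 146.4 Ft  10.56 fit  10.41  Fr   7.87
 165.1 Ft  11.76 fit  11.35  Fr   7.16
 183.6 Ft  12.28 fit  11.84  Fr   2.63
 201.9 Ft  10.95 fit  11.85  Fr   0.98
 220.0 Ft  10.94 fit  11.39  Fr  -3.30
 238.0 Ft  11.09 fit  10.53  Fr  -6.98
 255.8 Ft   8.74 fit   9.34  Fr -10.86
 273.5 Ft   8.45 fit   7.95  Fr -13.93
 290.8 Ft   6.57 fit   6.53  Fr -16.22
 307.2 Ft   5.67 fit   5.23  Fr -14.20
 323.5 Ft   4.29 fit   4.09  Fr  -3.42
 342.4 Ft   2.37 fit   3.09  Fr   6.10
   1.8 Ft   2.56 fit   2.51  Fr   7.52
  20.5 Ft   2.13 fit   2.46  Fr   7.32
  38.7 Ft   3.31 fit   2.89  Fr   6.83
drag 7.162908043126032 amp 4.741075578392786 hardest at phi 193.1373604250763 rms 0.4569713179462704
```

The fit is clean: drag is 7.2 N and the weight adds ±4.7 N, hardest at φ = 193° (weight rising level). The heavy side is therefore at the bottom with the grip at φ ≈ 103°, so I go on forward to there.

Request:
servo_tool(targets=[2.8, 3.1, 0.0, 0.0, 2.9, 2.9, 0.0, 0.0, 3.1, 2.6, 0.0, 0.0, 3.2, 2.5, 0.0, 0.0, 3.4, 2.3, 0.0, 0.0])

```text
time_s: 22.0
eef_pos: [0.6061, -0.1883, 0.1913]
eef_rot: [-0.423, -0.567, -0.421, 0.568]
wrist_force: [2.0, -3.2, 6.8]
opening: 0.272
```

Request:
servo_tool(targets=[3.5, 2.0, 0.0, 0.0, 3.7, 1.9, 0.0, 0.0, 3.7, 1.6, 0.0, 0.0, 3.9, 1.3, 0.0, 0.0, 3.9, 1.1, 0.0, 0.0])

```text
time_s: 22.5
eef_pos: [0.614, -0.1907, 0.1727]
eef_rot: [0.423, 0.568, 0.42, -0.567]
wrist_force: [3.8, -4.3, 7.3]
opening: 0.272
```

Request:
servo_tool(targets=[4.0, 0.9, 0.0, 0.0, 4.0, 0.6, 0.0, 0.0, 4.1, 0.4, 0.0, 0.0, 4.1, 0.1, 0.0, 0.0, 4.1, -0.2, 0.0, 0.0])

```text
time_s: 23.0
eef_pos: [0.6161, -0.1913, 0.1525]
eef_rot: [0.424, 0.568, 0.42, -0.567]
wrist_force: [5.2, -5.3, 6.7]
opening: 0.271
```

Request:
servo_tool(targets=[3.0, -0.2, 0.0, 0.0, 3.0, -0.4, 0.0, 0.0, 2.5, -0.4, 0.0, 0.0, 2.0, -0.4, 0.0, 0.0, 0, 0, 0.0, 0.0])

```text
time_s: 23.5
eef_pos: [0.6146, -0.1909, 0.1417]
eef_rot: [0.423, 0.568, 0.42, -0.567]
wrist_force: [5.4, -5.1, 3.1]
opening: 0.272
```

Run:
```python
from h import *
st(); o=obs(); M,p=Rt(o); D=p-AX
print('phi',np.degrees(np.arctan2(D@E_-.001,D[2]-.0059)),np.hypot(D@E_-.001,D[2]-.0059))
```

```text
t 23.5 p [ 0.6146 -0.1909  0.1417] F [ 5.372  -5.1352  3.1497] op 0.27230615491487004 q [-0.4847  0.4422  1.5167 -0.0012  1.178  -0.1918]
[[ 0.0035  0.9575 -0.2883]
 [-0.0031 -0.2883 -0.9575]
 [-1.      0.0043  0.0019]]
phi 102.6496580083065 0.06499387866970979
```

Request:
servo_tool(targets=[0, 0, 0, 0, 0, 0, 0, 0, 0, 0, 0, 0, 0, 0, 0, 0, 0, 0, 0, 0])

```text
time_s: 24.0
eef_pos: [0.6146, -0.1909, 0.1417]
eef_rot: [0.423, 0.568, 0.42, -0.567]
wrist_force: [6.1, -5.1, 2.5]
opening: 0.267
```

Run:
```python
from h import *
o=obs(); M,p=Rt(o); D=p-AX
print('phi',np.degrees(np.arctan2(D@E_-.001,D[2]-.0059)))
im,d=cams.camera('side'); im2,_=cams.camera('top')
cv2.imwrite('pics/end.png',cv2.resize(np.hstack([im,im2]),(800,300)))
cv2.imwrite('pics/end_side.png',im)
p=cams.camera_params('side');K=np.array(p['intrinsics'])
v,u=np.mgrid[:480,:640]; c=np.stack([(u-K[0,2])/K[0,0]*d,(v-K[1,2])/K[1,1]*d,d],-1)
W=((c-np.array(p['t']))@np.array(p['R']))[d>0]-AX-.001*E_
X,Y,Z=W@E_,W@A,W[:,2]
b=(Y>.064)&(Y<.079)&(abs(X)<.09)&(abs(Z)<.09)
print('bar',b.sum(),'X',np.percentile(X[b],[1,50,99]),'Z',np.percentile(Z[b],[1,50,99]))
g=b&(X>0.012)&(X<.07)
if g.sum()>20: 
    k=np.polyfit(X[g],Z[g],1); print('slope deg of bar top',np.degrees(np.arctan(k[0])),k,g.sum())
for th in ['grip_mid','crank']: print(spotter.search_frame('side',th)[:2])
```

```text
phi 102.62287800590907Traceback (most recent call last):
  File "<stdin>", line 12, in <module>
    return _quantile_unchecked(
        a, q, axis, out, overwrite_input, method, keepdims, weights)
    return _ureduce(a,
                    func=_quantile_ureduce_func,
    ...<5 lines>...
                    overwrite_input=overwrite_input,
                    method=method)
    r = func(a, **kwargs)
    result = _quantile(arr,
                       quantiles=q,
    ...<2 lines>...
                       out=out,
                       weights=wgt)
    slices_having_nans = np.isnan(arr[-1, ...])
                                  ~~~^^^^^^^^^
IndexError: index -1 is out of bounds for axis 0 with size 0
```

View pics/end_side.png

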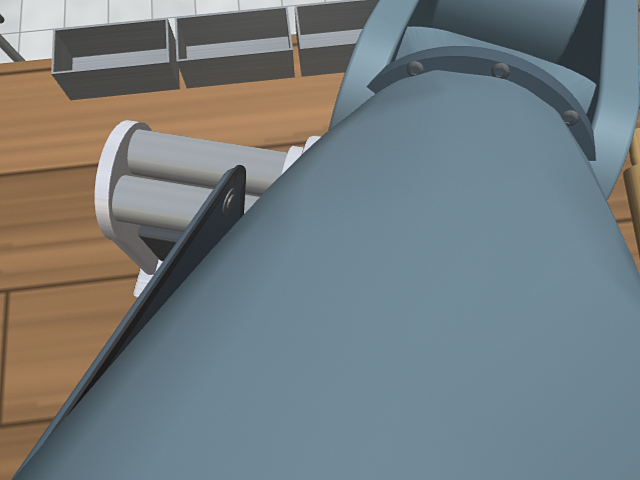

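The arm hides the grip from the side camera, so I check with the wrist camera.

Run:
```python
from h import *
o=obs(); M,p=Rt(o)
im,d=cams.camera('wrist'); cv2.imwrite('pics/w2.png',im)
c=cams.camera_params('wrist'); K=np.array(c['intrinsics']); T=np.array(c['mount'])
v,u=np.mgrid[:480,:640]; P=np.stack([(u-K[0,2])/K[0,0]*d,(v-K[1,2])/K[1,1]*d,d],-1).reshape(-1,3)
W=(P@T[:3,:3].T+T[:3,3])@M.T+p; D=W-AX-.001*E_; X,Y,Z=D@E_,D@A,D[:,2]
ok=d.ravel()>0
m=ok&(im.reshape(-1,3).max(1)<80)&(Y>.02)&(Y<.058)&(X>.02)&(X<.1)&(abs(Z)<.06); print(m.sum())
if m.sum()>100:
    from scipy.optimize import least_squares
    r=least_squares(lambda q:np.hypot(X[m]-q[0],Z[m]-q[1])-.012,[.063,-.015],loss='soft_l1',f_scale=.001).x
    print('grip',r,'phi',np.degrees(np.arctan2(*r)))
b=ok&(Y>.064)&(Y<.078)&(X>-.01)&(X<.07)&(abs(Z)<.06); print('bar',b.sum())
for x in np.arange(0,.07,.01):
    s=b&(abs(X-x)<.003); print(x,np.percentile(Z[s],90) if s.sum()>5 else None)
```

```text
18668
grip [0.0629 0.0282] phi 65.81344910019224
bar 14479
0.0 0.01668909599190662
0.01 0.014154480290087632
0.02 0.007802767453236118
0.03 0.0054692305124028175
0.04 0.0032446038833930445
0.05 0.0008165971656351467
0.06 -0.0015530124848556369
0.07 -0.0037993435497655883
```

View pics/w2.png

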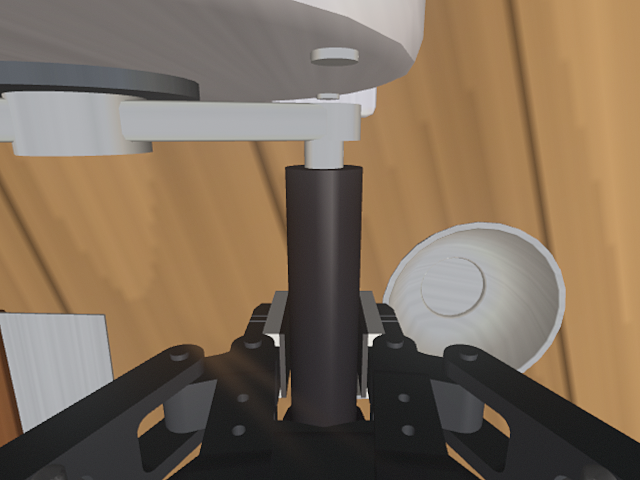

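The wrist view shows the grip held between both pads at (325,340), intact, with the crank bar at (220,122). The bar slopes −13.1°, so the crank is at φ ≈ 103.1°, which matches the target. The grip-cylinder fit in the same script gave 66°, because finger pixels got into it, so I disregard it.

Run:
```python
from h import *
print(workorder.hand_in()); st()
```

```text
the job is handed in; nothing more can be done
None
the job is handed in; nothing more can be done
```

I wound the crank through more than one whole turn, about 380°, at roughly 40 mm/s, and brought the heavy side straight down. I handed the job in at about 24 s of the allowed 72 s, still holding the grip.

- **Feeling the weight:** the fit over the turn gave 7.2 N of drag plus ±4.7 N from the weight, with 0.46 N rms error. It was hardest with the grip at 193° past top, where the weight rises level, so the weight hangs at the bottom with the grip at about 103°.
- **Final position:** the arm's own pose reading gave 102.6°, and the bar's slope in the wrist camera gave 103.1°. A second camera fit, on the grip itself, gave 66°. I rejected it because finger pixels spoiled it.
- **Not visible from outside:** the arm hid the grip from the side camera, so I checked the end pose only with the wrist camera and the pose reading.
- **Grip force, not measured directly:** the interface gives no grip-force reading and says the force is fixed at 60 N. I held the fingers at a 22.8 mm command, only slightly tighter than first contact at about 24.5 mm. Short pulls along the grip slipped at about 29 N with a 23.0 mm command, and the slip force rose steadily with tightening, so the force was below its cap. That suggests roughly 20–40 N, but it depends on the unknown friction.
- **Condition:** the grip looks undamaged and did not slip during the turn. The arm met nothing but the grip, and I moved nothing else.

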